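# Put the spray nozzles back in their colour bays and soak three air caps

## Robot

A 6-joint arm with a two-finger parallel gripper is mounted at the origin on the work surface; the furniture and walls round the work are solid. World frame = base frame: x ahead of the robot, y to its left, z up, the work surface at z = 0. Lengths are in m, angles in rad, forces in N, time in s.
With the tool pointing down it reaches from about 0.35 to 0.85 m from the base axis. Payload 8.1 kg.
Tool frame: the origin (TCP) lies at the very end of the fingers, on their centre line; the grasp point (between the pads) lies 19 mm behind it; z points along the fingers, y is the direction in which the jaws open and shut (so a half turn about z gives the same grasp; the last joint's range is limited). The gripper opens to 85 mm and grips with 20 to 120 N. Pads are 22 mm wide; open, the fingers measure 114 mm over their backs; the gripper's body (76 mm by 85 mm) begins 54 mm behind the grasp point. The pads swing forward as they close: fully open they stand 13 mm farther back than shut.
Start: joints at [1.13, 0.13, 1.488, -0, 1.523, -0.085], TCP at [0.209, 0.562, 0.231] pointing down, gripper open.
Joint ranges: [-2.96, 2.96], [-0.89, 2.26], [0.02, 2.5], [-1.34, 4.48], [0, 2.73], [-2.66, 2.66]. Speed limits (rad/s): [2.39, 2.39, 2.79, 3.14, 3.14, 3.14].

## Interface

Orientations are given as [roll, pitch, yaw] about the fixed x, y, z axes, in that order (R = Rz(yaw) Ry(pitch) Rx(roll)).
In Python, from rig import robot gives the robot as it stands.
- The arm moves only by the tool send_rows, never from a script. Its argument "deltas" is a list of rows, each an object with "rot": the turn, a rotation vector about the tool's x, y, z in rad, a list of three; "linear": the shift along the tool's x, y, z in mm, a list of three; "gripper": the finger opening in mm, from 0 to 85.4. A call has 1 to 8 rows; each row shifts and turns the commanded pose from where the row before left it, along the tool's axes as they then stand; what a row does not reach is not made up. A row lasts 1/8 s, in which the tool goes at most 62.5 mm and 10.7 degrees, less where a joint would pass 70% of its speed; a pose out of reach is approached as far as the arm can. A call is refused whole if a number of a shift passes 62.5 or a number of a turn 0.188, either way. A call with a gripper value outside its range is refused whole. The fingers move at their own pace and stop on an object; "squeeze" is the grip in N (left out, the last holds). Time passes only in rows, so rows that do not move let the fingers close. It gives the time, the measured TCP pose, the force and the opening at its end, in the units of the state.
- robot.read_state(): the state, without advancing time (a new reading comes with each control period).
- robot.snapshot(name): name is "side" or "top"; returns (picture, depth): 384x512x3 uint8, red, green, blue; 384x512 float32, m along the optical axis (not along the pixel's ray), 0 where there is no reading.
- robot.camera_info(name): a dict with "fx", "fy", "cx", "cy" (pixels), "rvec" (rotation vector, rad) and "tvec" (3), from world to camera coordinates, as OpenCV has them. Camera axes: x right, y down, z forward; pixel columns grow to the right and rows downward; lengths in m; the calibration is good to about 2 mm. A picture is of the moment at which its call begins. camera_info takes no time and is no camera call.
- robot.sign_off(): hands the job in, once; it reports no verdict.
The state is a dict: "time": time; "joints": joint angles; "joint_velocities": joint speeds; "effort": joint torques, N m; "eef_pos": TCP position; "orientation": TCP orientation; "ft_force": force on the tool from outside, world axes, zero at the start; "moment": the same for the moment, N m; "grip_width": finger opening in m.
Only numpy, scipy, OpenCV 4.12 (cv2) and the standard library are available. Lean on these libraries where they do the work, as an engineer would, in place of code of your own. Each camera call takes 0.05 s, during which the arm holds its last target. There are 200 camera calls.

## Task

Clear up after spraying: stand each nozzle on the bench (there may be two or three) upright in the rack bay of its own colour, and lay exactly three of the four air caps flat in the black soak tray, leaving the fourth on the bench well clear of the tray. Once the three caps are in the tray, start the soak by turning the timer's red dial clockwise by a good quarter turn. Leave the other tools and containers, such as the sample tin beyond the timer, where they are.

Things in the scene. Friction and masses are not known exactly. Their poses are not given: they have to be found in the camera images.
- nozzle_red_mid (a point): red nozzle: a brass fluid nozzle (cone, 18 mm showing) screwed into a red plastic storage base, a plain upright cylinder 32 mm in diameter and 30 mm tall; 50 mm tall in all, about 0.1 kg. Starts standing on the bench; may be absent. Point: on its axis, 22 mm above its underside; z axis points up along it. Grip the base across its 32 mm.
- bay_red_floor (a point): bay with red floor and red label ledge, one of three fixed side by side (54 mm apart, in any order) on one dark rack. Square, open on top, inside 44 x 44 mm, white walls 3 mm thick that rise 7 mm above the bay's floor. Point: middle of the bay's floor, 9 mm above the bench. Its y axis runs along the row of bays, z up; the 12 mm label ledge (1 mm lower than the walls) is on its -x side.
- nozzle_yellow_mid (a point): yellow nozzle: a brass fluid nozzle (cone, 18 mm showing) screwed into a yellow plastic storage base, a plain upright cylinder 32 mm in diameter and 30 mm tall; 50 mm tall in all, about 0.1 kg. Starts standing on the bench; may be absent. Point: on its axis, 22 mm above its underside; z axis points up along it. Grip the base across its 32 mm.
- bay_yellow_floor (a point): bay with yellow floor and yellow label ledge, one of three fixed side by side (54 mm apart, in any order) on one dark rack. Square, open on top, inside 44 x 44 mm, white walls 3 mm thick that rise 7 mm above the bay's floor. Point: middle of the bay's floor, 9 mm above the bench. Its y axis runs along the row of bays, z up; the 12 mm label ledge (1 mm lower than the walls) is on its -x side.
- nozzle_blue_mid (a point): blue nozzle: a brass fluid nozzle (cone, 18 mm showing) screwed into a blue plastic storage base, a plain upright cylinder 32 mm in diameter and 30 mm tall; 50 mm tall in all, about 0.1 kg. Starts standing on the bench; may be absent. Point: on its axis, 22 mm above its underside; z axis points up along it. Grip the base across its 32 mm.
- bay_blue_floor (a point): bay with blue floor and blue label ledge, one of three fixed side by side (54 mm apart, in any order) on one dark rack. Square, open on top, inside 44 x 44 mm, white walls 3 mm thick that rise 7 mm above the bay's floor. Point: middle of the bay's floor, 9 mm above the bench. Its y axis runs along the row of bays, z up; the 12 mm label ledge (1 mm lower than the walls) is on its -x side.
- cap_0_mid (a point): one of four identical spray gun air caps: round brass-coloured ring 30 mm in diameter and 12 mm tall (grip it there) with a smaller white top with two horns, 24 mm tall in all, 0.04 kg. Starts lying flat on the bench. Point: on its axis, 6 mm above its underside; z up.
- cap_1_mid (a point): one of four identical spray gun air caps: round brass-coloured ring 30 mm in diameter and 12 mm tall (grip it there) with a smaller white top with two horns, 24 mm tall in all, 0.04 kg. Starts lying flat on the bench. Point: on its axis, 6 mm above its underside; z up.
- cap_2_mid (a point): one of four identical spray gun air caps: round brass-coloured ring 30 mm in diameter and 12 mm tall (grip it there) with a smaller white top with two horns, 24 mm tall in all, 0.04 kg. Starts lying flat on the bench. Point: on its axis, 6 mm above its underside; z up.
- cap_3_mid (a point): one of four identical spray gun air caps: round brass-coloured ring 30 mm in diameter and 12 mm tall (grip it there) with a smaller white top with two horns, 24 mm tall in all, 0.04 kg. Starts lying flat on the bench. Point: on its axis, 6 mm above its underside; z up.
- tray_floor (a point): shallow black soak tray, fixed to the bench, inside 82 mm (its x) by 116 mm (its y), walls 3 mm thick that rise 8 mm above its floor. Point: middle of its floor, 8 mm above the bench; z up. Tray and rack stand end to end along the far edge of the bench, in either order.
- timer_top (a point): dial timer, fixed to the bench: white round base 66 mm across, 30 mm tall, with a round red dial on top, 64 mm in diameter, from 30 to 53 mm above the bench (a raised bar on it reaches 62 mm). Point: on the dial's upright axis, 42 mm above the bench. The base is slightly wider than the dial and does not turn, so grip the dial with the fingertips above it (over 31 mm). The point does not turn with the dial.
- carton_corner (a point): open cardboard carton at the right of the work, fixed, in the same place every time, 275 mm tall, 153 x 161 mm: middle at x 0.349, y -0.181; far corner at (0.453, -0.215), left corner at (0.376, -0.075), the 161 mm face between them looks to the work. Keep wrist and gripper body clear of it. Point: top of its far corner.
- timer_dial (a joint): angle of the timer's dial, rad: near 0 (0 to 0.25) at the start, grows as the dial is turned clockwise seen from above, stops at 5.24; light friction (0.03 N m), stays where it is left
- sample_tin: closed round sample tin, white with a blue label, 67 mm across, 73 mm tall, loose, beyond and to the right of the timer; a bystander to be left alone. Point: centre of its underside.

How it is judged:
On the way, in this order (a step that is already met when the one before it is completed fails the run):
1. exactly three of the air caps lie in the soak tray, the fourth on the bench outside it ((((horizontal distance between cap_0_mid and tray_floor above 0.07 m and height (world z) of cap_0_mid below 0.02 m) and (horizontal distance between cap_1_mid and tray_floor below 0.054 m and z of cap_1_mid in the frame of tray_floor below 0.011 m) and (horizontal distance between cap_2_mid and tray_floor below 0.054 m and z of cap_2_mid in the frame of tray_floor below 0.011 m) and (horizontal distance between cap_3_mid and tray_floor below 0.054 m and z of cap_3_mid in the frame of tray_floor below 0.011 m)) or ((horizontal distance between cap_1_mid and tray_floor above 0.07 m and height (world z) of cap_1_mid below 0.02 m) and (horizontal distance between cap_0_mid and tray_floor below 0.054 m and z of cap_0_mid in the frame of tray_floor below 0.011 m) and (horizontal distance between cap_2_mid and tray_floor below 0.054 m and z of cap_2_mid in the frame of tray_floor below 0.011 m) and (horizontal distance between cap_3_mid and tray_floor below 0.054 m and z of cap_3_mid in the frame of tray_floor below 0.011 m)) or ((horizontal distance between cap_2_mid and tray_floor above 0.07 m and height (world z) of cap_2_mid below 0.02 m) and (horizontal distance between cap_0_mid and tray_floor below 0.054 m and z of cap_0_mid in the frame of tray_floor below 0.011 m) and (horizontal distance between cap_1_mid and tray_floor below 0.054 m and z of cap_1_mid in the frame of tray_floor below 0.011 m) and (horizontal distance between cap_3_mid and tray_floor below 0.054 m and z of cap_3_mid in the frame of tray_floor below 0.011 m)) or ((horizontal distance between cap_3_mid and tray_floor above 0.07 m and height (world z) of cap_3_mid below 0.02 m) and (horizontal distance between cap_0_mid and tray_floor below 0.054 m and z of cap_0_mid in the frame of tray_floor below 0.011 m) and (horizontal distance between cap_1_mid and tray_floor below 0.054 m and z of cap_1_mid in the frame of tray_floor below 0.011 m) and (horizontal distance between cap_2_mid and tray_floor below 0.054 m and z of cap_2_mid in the frame of tray_floor below 0.011 m)))), for 0.2 s.
2. after that, the timer's dial has been turned clockwise to more than 1.3 rad (value of joint timer_dial above 1.3 rad), for 0.2 s.
At the end, for the whole second after the job is handed in: Each nozzle present stands upright (0.15 rad) on the floor of its own colour's bay, within 15 mm of its middle; exactly three air caps lie on the tray's floor, the fourth on the bench, its middle over 70 mm from the tray's; the dial reads over 1.3 rad; all at rest (horizontal distance between nozzle_red_mid and bay_red_floor below 0.015 m and z of nozzle_red_mid in the frame of bay_red_floor below 0.027 m and angle between each of nozzle_red_mid, nozzle_yellow_mid, nozzle_blue_mid's own z axis and vertical below 0.15 rad and linear speed of each of nozzle_red, nozzle_yellow, nozzle_blue, cap_0, cap_1, cap_2, cap_3 below 0.02 m/s and horizontal distance between nozzle_yellow_mid and bay_yellow_floor below 0.015 m and z of nozzle_yellow_mid in the frame of bay_yellow_floor below 0.027 m and horizontal distance between nozzle_blue_mid and bay_blue_floor below 0.015 m and z of nozzle_blue_mid in the frame of bay_blue_floor below 0.027 m and (((horizontal distance between cap_0_mid and tray_floor above 0.07 m and height (world z) of cap_0_mid below 0.02 m) and (horizontal distance between cap_1_mid and tray_floor below 0.054 m and z of cap_1_mid in the frame of tray_floor below 0.011 m) and (horizontal distance between cap_2_mid and tray_floor below 0.054 m and z of cap_2_mid in the frame of tray_floor below 0.011 m) and (horizontal distance between cap_3_mid and tray_floor below 0.054 m and z of cap_3_mid in the frame of tray_floor below 0.011 m)) or ((horizontal distance between cap_1_mid and tray_floor above 0.07 m and height (world z) of cap_1_mid below 0.02 m) and (horizontal distance between cap_0_mid and tray_floor below 0.054 m and z of cap_0_mid in the frame of tray_floor below 0.011 m) and (horizontal distance between cap_2_mid and tray_floor below 0.054 m and z of cap_2_mid in the frame of tray_floor below 0.011 m) and (horizontal distance between cap_3_mid and tray_floor below 0.054 m and z of cap_3_mid in the frame of tray_floor below 0.011 m)) or ((horizontal distance between cap_2_mid and tray_floor above 0.07 m and height (world z) of cap_2_mid below 0.02 m) and (horizontal distance between cap_0_mid and tray_floor below 0.054 m and z of cap_0_mid in the frame of tray_floor below 0.011 m) and (horizontal distance between cap_1_mid and tray_floor below 0.054 m and z of cap_1_mid in the frame of tray_floor below 0.011 m) and (horizontal distance between cap_3_mid and tray_floor below 0.054 m and z of cap_3_mid in the frame of tray_floor below 0.011 m)) or ((horizontal distance between cap_3_mid and tray_floor above 0.07 m and height (world z) of cap_3_mid below 0.02 m) and (horizontal distance between cap_0_mid and tray_floor below 0.054 m and z of cap_0_mid in the frame of tray_floor below 0.011 m) and (horizontal distance between cap_1_mid and tray_floor below 0.054 m and z of cap_1_mid in the frame of tray_floor below 0.011 m) and (horizontal distance between cap_2_mid and tray_floor below 0.054 m and z of cap_2_mid in the frame of tray_floor below 0.011 m))) and value of joint timer_dial above 1.3 rad); the robot touches nothing.
It fails at once if the sample tin is moved more than 40 mm (distance of sample_tin from where it was at the start of the episode above 0.04 m).
Of nozzle_red, nozzle_yellow, nozzle_blue only 2 to 3 are there at a start; the rules pass over those that are not, and their reading is None.
At some moment in a run one of cap_0, cap_1, cap_2, cap_3 may be knocked a few centimetres aside while the robot is not near it.
It also fails if it takes over 210 s, if anything falls off the work surface, if the arm or the gripper's body presses on something with over 40 N, if the wrist force passes 120 N, or if a joint passes its speed limit or range.

## Working session

There is one attempt and no reset: what is moved stays moved. The work goes in short steps, Python scripts to look and compute and a tool call to move; the robot and the scene stay as the last step left them, time stands still between calls to the robot, and variables do not carry over. Pictures are saved under pics/ and viewed, about 12 in all and at most 16, crops included, and the job is handed in when it is done.

Besides the shell and the picture viewer there is one more tool, called after ">>>" as name(argument=value, ...) on one line, values as JSON. send_rows: Moves the arm, as the interface text tells. Its arguments: {"type":"object","properties":{"deltas":{"type":"array","items":{"type":"object","properties":{"rot":{"type":"array","items":{"type":"number"}},"linear":{"type":"array","items":{"type":"number"}},"gripper":{"type":"number"}}}},"squeeze":{"type":"number"}},"required":["deltas"]}

```bash
mkdir -p pics; ls
cat > h.py <<'E'
import numpy as np, cv2
from rig import robot
def cam(n):
    c=robot.camera_info(n); K=np.array([[c['fx'],0,c['cx']],[0,c['fy'],c['cy']],[0,0,1]]); R=cv2.Rodrigues(np.array(c['rvec'],float))[0]; t=np.array(c['tvec'],float).reshape(3); return K,R,t
def ray(n,u,v,z):
    K,R,t=cam(n); d=R.T@np.linalg.inv(K)@np.array([u,v,1.]); o=-R.T@t; return o+d*(z-o[2])/d[2]
def cloud(n,D):
    K,R,t=cam(n); v,u=np.mgrid[:D.shape[0],:D.shape[1]]
    P=np.stack([(u-K[0,2])/K[0,0]*D,(v-K[1,2])/K[1,1]*D,D],-1); return (P-t)@R
def snap(n,f):
    p,d=robot.snapshot(n); cv2.imwrite(f'pics/{f}.png',p[:,:,::-1]); np.savez(f'pics/{f}.npz',p=p,d=d); return p,d
E
python3 - <<'E'
from h import *
for n in('top','side'):
    snap(n,n+'0'); K,R,t=cam(n); print(n,K[0,0],-R.T@t,R[2])
print(robot.read_state())
a=cv2.imread('pics/top0.png');cv2.imwrite('pics/top0b.png',cv2.resize(a,(800,600)))
E
```

```text
pics
top 418.25259470070796 [0.42641239 0.00923572 1.17239011] [ 0.05129888  0.03136929 -0.99819056]
side 465.1498694323663 [0.32785153 0.71139222 0.98421369] [ 0.16634369 -0.63107256 -0.75767883]
{'time': 0.1, 'joints': array([ 1.12962027e+00,  1.31090484e-01,  1.48917996e+00,  4.12428650e-05,
        1.52301695e+00, -8.54337454e-02]), 'joint_velocities': array([-0.0020258 , -0.00037964, -0.00220889, -0.00010248,  0.00159288,
        0.00056551]), 'effort': array([ 4.38487368e-04, -5.70956826e+01, -5.01939976e+01, -3.03523557e-04,
        8.30601202e-03,  6.50433162e-05]), 'eef_pos': array([0.20874008, 0.56198236, 0.23034119]), 'orientation': array([-3.13990761e+00, -1.85653856e-04,  2.78584818e+00]), 'ft_force': array([ 0.21358809, -0.09561376,  0.05720098]), 'moment': array([ 0.01289577,  0.0522063 , -0.03374686]), 'grip_width': 0.08557685418877897}
```

View pics/top0b.png

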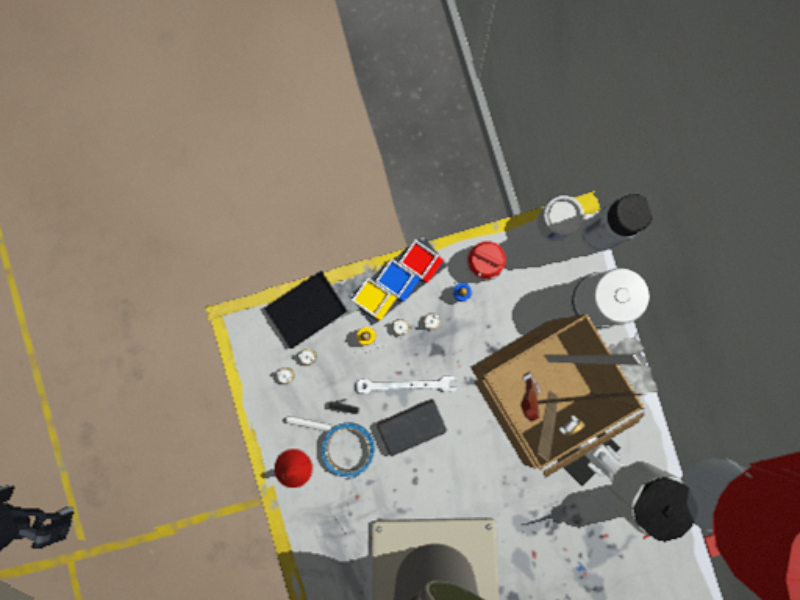

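View pics/side0.png

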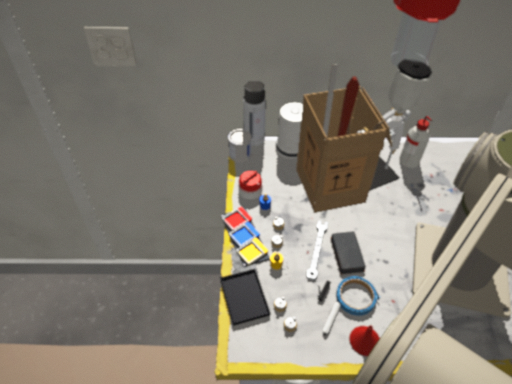

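Top view: tray (305,310), bays yellow, blue, red at (375,297), (398,280), (420,261), dial (487,260), nozzles blue (461,292) and yellow (366,337), no red nozzle; caps at (400,327), (431,321), (307,357), (285,376), in 800×600 coordinates.

```bash
cat > m.py <<'E'
from h import *
def load(f): z=np.load(f'pics/{f}.npz'); return z['p'],z['d']
def comps(n,f,lo=.006,hi=.06):
    p,d=load(f); C=cloud(n,d); x,y,z=np.moveaxis(C,-1,0)
    m=((d>0)&(z>lo)&(z<hi)&(x>.3)&(x<.85)&(y>-.3)&(y<.45)).astype('uint8')
    k,L,S,_=cv2.connectedComponentsWithStats(m,connectivity=4)
    for i in range(1,k):
        if S[i,4]<12: continue
        q=C[L==i]; a=L==i; print(n,S[i,:5],'xy mean',q.mean(0).round(4),'min',q.min(0).round(3),'max',q.max(0).round(3),'rgb',p[a].mean(0).astype(int))
def rect(n,f,lohsv,hihsv,z,mn=15):
    p,d=load(f); h=cv2.cvtColor(p,cv2.COLOR_RGB2HSV); m=cv2.inRange(h,lohsv,hihsv)
    k,L,S,c=cv2.connectedComponentsWithStats(m)
    for i in range(1,k):
        if S[i,4]<mn: continue
        W=ray(n,*c[i],z)
        if .3<W[0]<.85 and -.3<W[1]<.45: print(n,lohsv,S[i].tolist(),c[i].round(1),'xy@z',z,W[:2].round(4))
E
python3 - <<'E'
from m import *
for n in('top','side'):
    comps(n,n+'0')
    for lo,hi in(((20,150,120),(33,255,255)),((100,140,60),(125,255,255)),((0,170,100),(5,255,255))): rect(n,n+'0',lo,hi,.009)
a=cv2.imread('pics/top0.png')[120:270,150:350];b=cv2.imread('pics/side0.png')[160:350,200:310]
cv2.imwrite('pics/c0.png',cv2.resize(a,None,fx=4,fy=4,interpolation=cv2.INTER_CUBIC))
E
```

```text
top [366  57  17  46 276] xy mean [ 0.7929 -0.2846  0.0343] min [ 0.734 -0.3    0.006] max [ 0.849 -0.269  0.06 ] rgb [83 85 80]
top [344 133  21  21 114] xy mean [ 0.6127 -0.2143  0.0335] min [ 0.597 -0.253  0.006] max [ 0.647 -0.201  0.059] rgb [72 74 77]
top [373 139  13  21 107] xy mean [ 0.5965 -0.2846  0.0343] min [ 0.576 -0.299  0.006] max [ 0.629 -0.278  0.06 ] rgb [76 80 83]
top [ 224  153   62   53 1308] xy mean [0.5338 0.0508 0.0115] min [ 0.462 -0.035  0.006] max [0.605 0.138 0.022] rgb [157 124 104]
top [299 154  25  26 456] xy mean [ 0.5586 -0.1026  0.0473] min [ 0.528 -0.136  0.006] max [ 0.593 -0.072  0.06 ] rgb [176  71  65]
top [ 170  173   53   50 1221] xy mean [0.4867 0.217  0.0099] min [0.419 0.143 0.006] max [0.555 0.29  0.022] rgb [31 32 34]
top [366 174  17  28 157] xy mean [ 0.4963 -0.2651  0.0301] min [ 0.462 -0.3    0.006] max [ 0.536 -0.254  0.06 ] rgb [84 87 86]
top [291 181  11  13 110] xy mean [ 0.5075 -0.0623  0.0313] min [ 0.491 -0.076  0.007] max [ 0.523 -0.048  0.051] rgb [ 59  97 160]
top [271 200  11  11  88] xy mean [ 0.4584 -0.0065  0.0167] min 
[... 5421 characters left out ...]
009 [0.4346 0.1097]
side (20, 150, 120) [222, 258, 9, 19, 129] [225.9 267.2] xy@z 0.009 [0.5476 0.1572]
side (20, 150, 120) [216, 291, 146, 86, 2040] [268.6 359.5] xy@z 0.009 [0.3934 0.3476]
side (100, 140, 60) [260, 196, 10, 13, 93] [264.4 203.1] xy@z 0.009 [ 0.5073 -0.0609]
side (100, 140, 60) [247, 222, 12, 15, 44] [252.2 228.6] xy@z 0.009 [0.5165 0.0295]
side (100, 140, 60) [233, 228, 19, 15, 161] [242.1 234.8] xy@z 0.009 [0.5362 0.0551]
side (0, 170, 100) [240, 173, 20, 18, 157] [248.7 184.1] xy@z 0.009 [ 0.5667 -0.1154]
side (0, 170, 100) [240, 209, 11, 12, 28] [245.4 214.1] xy@z 0.009 [ 0.5464 -0.0112]
side (0, 170, 100) [227, 213, 17, 13, 133] [234.9 219. ] xy@z 0.009 [0.5686 0.0116]
```

View pics/c0.png

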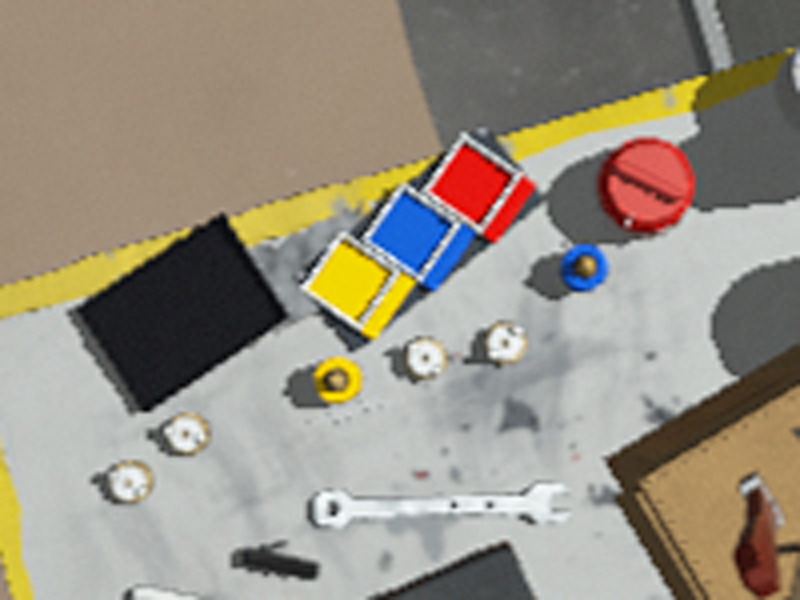

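Run:
```python
from m import *
for n in('top','side'):
    p,d=load(n+'0'); C=cloud(n,d)
    for nm,x0,x1,y0,y1 in(('tray',.41,.57,.14,.30),('rack',.455,.62,-.045,.138)):
        m=(d>0)&(C[...,2]>.006)&(C[...,2]<.03)&(C[...,0]>x0)&(C[...,0]<x1)&(C[...,1]>y0)&(C[...,1]<y1)
        k,L,S,_=cv2.connectedComponentsWithStats(m.astype('uint8'),connectivity=4); i=1+S[1:,4].argmax()
        q=C[L==i][:,:2].astype('float32'); print(n,nm,cv2.minAreaRect(q*1000))
    m=(d>0)&(C[...,2]>.047)&(C[...,2]<.058)&(abs(C[...,0]-.56)<.05)&(abs(C[...,1]+.1)<.05)
    print('dial',[round(float(v),1) for v in (lambda r:(*r[0],r[1]))(cv2.minEnclosingCircle(C[m][:,:2].astype('float32')*1000))])
```

```text
top tray ((487.23388671875, 217.95631408691406), (93.13204956054688, 127.15386199951172), 30.56732940673828)
top rack ((533.3873901367188, 50.72846984863281), (72.78263854980469, 170.19573974609375), 37.328330993652344)
dial [548.0, -93.1, 47.8]
side tray ((485.8795471191406, 217.10067749023438), (88.14112854003906, 130.0534210205078), 32.01010513305664)
side rack ((531.6976928710938, 53.803131103515625), (73.50971984863281, 172.62445068359375), 36.29460906982422)
dial [558.9, -101.0, 30.7]
```

>>> send_rows(deltas=[{"rot": [0,0,0.18],"linear": [0,0,0],"gripper": 60},{"rot": [0,0,0.18],"linear": [0,0,0],"gripper": 60},{"rot": [0,0,0.18],"linear": [0,0,0],"gripper": 60},{"rot": [0,0,0.03],"linear": [0,0,0],"gripper": 60}])

```text
time: 0.6
eef_pos: [0.2089, 0.5622, 0.2307]
orientation: [-3.141, 0.0, 2.215]
ft_force: [-0.4, 0.3, -0.3]
grip_width: 0.0602
```

Create d.py:
```python
import sys; from h import *
from scipy.spatial.transform import Rotation as Ro
x,y,z=map(float,sys.argv[1:4]); s=robot.read_state(); R=Ro.from_euler('xyz',s['orientation']).as_matrix()
print('eef',s['eef_pos'].round(4),'yaw',s['orientation'][2].round(3),'j',s['joints'].round(2),'w',round(s['grip_width'],4),'F',s['ft_force'].round(1),'t',s['time'])
print('tool mm',((R.T@(np.array([x,y,z])-s['eef_pos']))*1000).round(1))
```

```text
(no output)
```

>>> send_rows(deltas=[{"rot": [0,0,0],"linear": [-56,-10,12],"gripper": 60},{"rot": [0,0,0],"linear": [-56,-10,12],"gripper": 60},{"rot": [0,0,0],"linear": [-56,-10,12],"gripper": 60},{"rot": [0,0,0],"linear": [-56,-10,12],"gripper": 60},{"rot": [0,0,0],"linear": [-56,-10,12],"gripper": 60},{"rot": [0,0,0],"linear": [-56,-10,12],"gripper": 60},{"rot": [0,0,0],"linear": [-56,-10,12],"gripper": 60},{"rot": [0,0,0],"linear": [-56,-10,12],"gripper": 60}])

```text
time: 1.6
eef_pos: [0.4149, 0.1546, 0.1351]
orientation: [3.141, 0.0, 2.22]
ft_force: [1.1, 1.1, 0.5]
grip_width: 0.0601
```

```bash
python3 d.py .4355 .110 .01
```

```text
eef [0.4149 0.1546 0.1351] yaw 2.22 j [ 0.24 -0.24  2.02  0.    1.36 -0.41] w 0.0601 F [1.1 1.1 0.5] t 1.6
tool mm [-48.  -10.7 125.1]
```

>>> send_rows(deltas=[{"rot": [0,0,0],"linear": [-48,-10.7,10],"gripper": 60},{"rot": [0,0,0],"linear": [0,0,40],"gripper": 60},{"rot": [0,0,0],"linear": [0,0,0],"gripper": 60}])

```text
time: 1.98
eef_pos: [0.4319, 0.1106, 0.0823]
orientation: [-3.136, -0.003, 2.217]
ft_force: [0.9, -0.3, 0.1]
grip_width: 0.0603
```

```bash
python3 d.py .4355 .110 .01
python3 - <<'E'
from h import *
p,_=snap('side','s1');q,_=snap('top','t1')
a=cv2.resize(p[180:330,200:350],(400,400),interpolation=cv2.INTER_CUBIC);b=cv2.resize(q[150:250,180:280],(400,400),interpolation=cv2.INTER_CUBIC)
cv2.imwrite('pics/v1.png',np.hstack([a,b])[:,:,::-1])
E
```

```text
eef [0.4319 0.1106 0.0823] yaw 2.217 j [ 0.14 -0.16  2.06  0.    1.25 -0.51] w 0.0603 F [ 0.9 -0.3  0.1] t 1.975
tool mm [-2.9  3.  72.3]
```

View pics/v1.png

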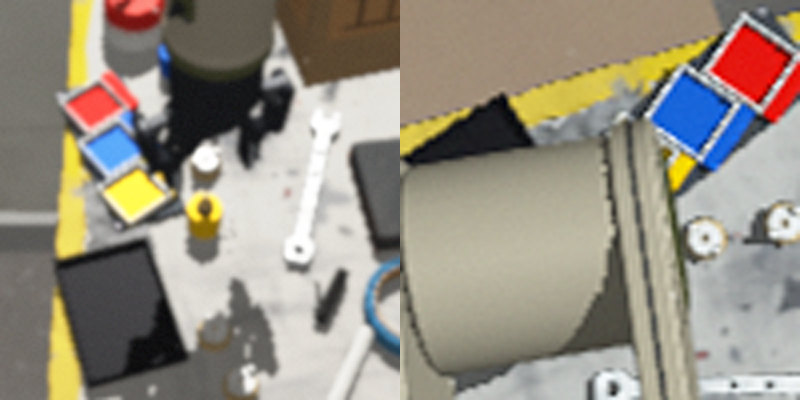

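Side view: the fingers (midpoint ≈(205,145)) straddle the yellow nozzle (205,215) from above, aligned. Descend and grip.

>>> send_rows(deltas=[{"rot": [0,0,0],"linear": [-3,2,30],"gripper": 60},{"rot": [0,0,0],"linear": [0,0,25],"gripper": 60},{"rot": [0,0,0],"linear": [0,0,15],"gripper": 60},{"rot": [0,0,0],"linear": [0,0,0],"gripper": 60},{"rot": [0,0,0],"linear": [0,0,0],"gripper": 20},{"rot": [0,0,0],"linear": [0,0,0],"gripper": 20},{"rot": [0,0,0],"linear": [0,0,0],"gripper": 20},{"rot": [0,0,0],"linear": [0,0,0],"gripper": 20}], squeeze=40)

```text
time: 3.08
eef_pos: [0.4392, 0.1106, 0.0169]
orientation: [3.14, 0.001, 2.216]
ft_force: [-2.2, -0.3, 4.5]
grip_width: 0.0305
```

```bash
python3 d.py .504 .0995 .10
```

```text
eef [0.4392 0.1106 0.0169] yaw 2.216 j [ 0.13 -0.04  2.08  0.    1.1  -0.51] w 0.0305 F [-2.2 -0.3  4.5] t 3.075
tool mm [-47.9  45.3 -83. ]
```

>>> send_rows(deltas=[{"rot": [0,0,0],"linear": [0,0,-25],"gripper": 20},{"rot": [0,0,0],"linear": [0,0,-25],"gripper": 20},{"rot": [0,0,0],"linear": [-24,22,0],"gripper": 20},{"rot": [0,0,0],"linear": [-24,22,0],"gripper": 20},{"rot": [0,0,0],"linear": [0,0,0],"gripper": 20},{"rot": [0,0,0],"linear": [0,0,0],"gripper": 20}])

```text
time: 3.82
eef_pos: [0.5016, 0.0985, 0.0653]
orientation: [-3.141, -0.0, 2.216]
ft_force: [-0.4, 0.5, -1.3]
grip_width: 0.0302
```

```bash
python3 d.py .504 .0995 .027
```

```text
eef [0.5016 0.0985 0.0653] yaw 2.216 j [ 0.09  0.04  1.9   0.    1.2  -0.55] w 0.0302 F [-0.4  0.5 -1.3] t 3.825
tool mm [-0.6  2.6 38.3]
```

>>> send_rows(deltas=[{"rot": [0,0,0],"linear": [-0.6,2.6,15],"gripper": 20},{"rot": [0,0,0],"linear": [0,0,15],"gripper": 20},{"rot": [0,0,0],"linear": [0,0,8],"gripper": 20},{"rot": [0,0,0],"linear": [0,0,0],"gripper": 20},{"rot": [0,0,0],"linear": [0,0,0],"gripper": 20}])

```text
time: 4.45
eef_pos: [0.5042, 0.0996, 0.0268]
orientation: [-3.141, -0.0, 2.216]
ft_force: [-0.6, 0.1, -1.6]
grip_width: 0.0302
```

```bash
python3 d.py .504 .0995 .027
python3 - <<'E'
from h import *
p,_=snap('side','s2')
cv2.imwrite('pics/v2.png',cv2.resize(p[190:340,200:320],(480,600),interpolation=cv2.INTER_CUBIC)[:,:,::-1])
E
```

```text
eef [0.5042 0.0996 0.0268] yaw 2.216 j [ 0.1   0.1   1.91 -0.    1.13 -0.55] w 0.0302 F [-0.6  0.1 -1.6] t 4.45
tool mm [ 0.1 -0.2 -0.2]
```

View pics/v2.png

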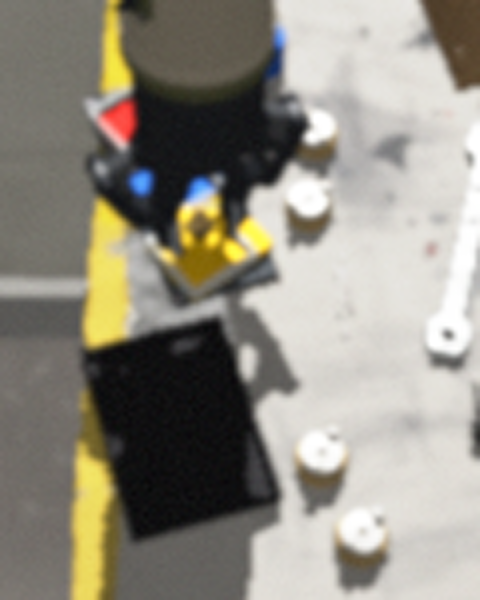

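Nozzle at (200,235) sits inside the yellow bay. Release it.

>>> send_rows(deltas=[{"rot": [0,0,0],"linear": [0,0,1.5],"gripper": 20},{"rot": [0,0,0],"linear": [0,0,0],"gripper": 50},{"rot": [0,0,0],"linear": [0,0,0],"gripper": 50},{"rot": [0,0,0],"linear": [0,0,0],"gripper": 50},{"rot": [0,0,0],"linear": [0,0,-25],"gripper": 50},{"rot": [0,0,0],"linear": [0,0,-40],"gripper": 60},{"rot": [0,0,0],"linear": [0,0,-20],"gripper": 60},{"rot": [0,0,0.1],"linear": [0,0,0],"gripper": 60}])

```text
time: 5.5
eef_pos: [0.5064, 0.0997, 0.1135]
orientation: [3.137, 0.002, 2.114]
ft_force: [0.2, -0.1, -0.6]
grip_width: 0.0602
```

```bash
python3 d.py .3675 .258 .1
```

```text
eef [0.5064 0.0997 0.1135] yaw 2.114 j [ 0.1  -0.01  1.86  0.    1.29 -0.45] w 0.0602 F [ 0.2 -0.1 -0.6] t 5.5
tool mm [207.3 -37.1  12.9]
```

>>> send_rows(deltas=[{"rot": [0,0,0],"linear": [52,-9.3,0],"gripper": 52},{"rot": [0,0,0],"linear": [52,-9.3,0],"gripper": 52},{"rot": [0,0,0],"linear": [52,-9.3,0],"gripper": 52},{"rot": [0,0,0],"linear": [51,-9.2,20],"gripper": 52},{"rot": [0,0,0],"linear": [0,0,25],"gripper": 52},{"rot": [0,0,0],"linear": [0,0,0],"gripper": 52},{"rot": [0,0,0],"linear": [0,0,0],"gripper": 52}])

```text
time: 6.38
eef_pos: [0.3662, 0.2572, 0.0666]
orientation: [3.141, 0.0, 2.115]
ft_force: [0.0, -0.6, -0.4]
grip_width: 0.052
```

```bash
python3 d.py .3675 .258 .003
python3 - <<'E'
from h import *
p,_=snap('side','s3')
cv2.imwrite('pics/v3.png',cv2.resize(p[190:350,200:360],(560,560),interpolation=cv2.INTER_CUBIC)[:,:,::-1])
E
```

```text
eef [0.3662 0.2572 0.0666] yaw 2.115 j [ 0.5  -0.14  2.07 -0.    1.21 -0.05] w 0.052 F [ 0.  -0.6 -0.4] t 6.375
tool mm [ 0.   1.5 63.6]
```

View pics/v3.png

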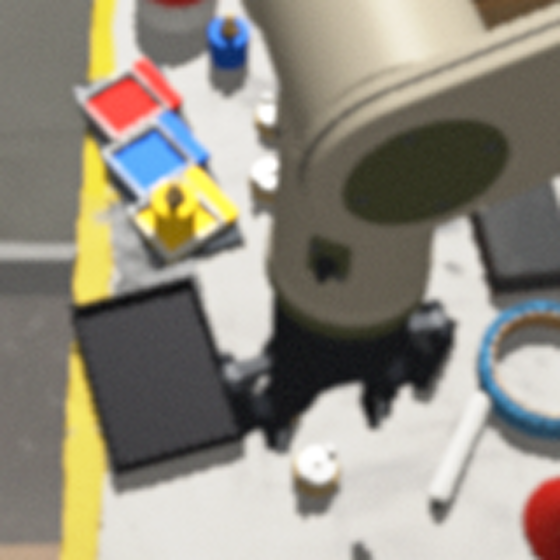

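Yellow nozzle stands in its bay; cap D at (318,468) lies between and below the fingers.

>>> send_rows(deltas=[{"rot": [0,0,0],"linear": [0,1,30],"gripper": 52},{"rot": [0,0,0],"linear": [0,0,22],"gripper": 52},{"rot": [0,0,0],"linear": [0,0,10],"gripper": 52},{"rot": [0,0,0],"linear": [0,0,0],"gripper": 52},{"rot": [0,0,0],"linear": [0,0,0],"gripper": 15},{"rot": [0,0,0],"linear": [0,0,0],"gripper": 15},{"rot": [0,0,0],"linear": [0,0,0],"gripper": 15},{"rot": [0,0,0],"linear": [0,0,0],"gripper": 15}], squeeze=30)

```text
time: 7.42
eef_pos: [0.3674, 0.2583, 0.0052]
orientation: [3.139, 0.0, 2.116]
ft_force: [-0.8, -1.0, 6.8]
grip_width: 0.027
```

```bash
python3 d.py .4660 .2503 .05
```

```text
eef [0.3674 0.2583 0.0052] yaw 2.116 j [ 0.5  -0.03  2.1  -0.    1.07 -0.05] w 0.027 F [-0.8 -1.   6.8] t 7.425
tool mm [-57.9  80.3 -44.6]
```

>>> send_rows(deltas=[{"rot": [0,0,0],"linear": [0,0,-25],"gripper": 15},{"rot": [0,0,0],"linear": [0,0,-20],"gripper": 15},{"rot": [0,0,0],"linear": [-29,40,0],"gripper": 15},{"rot": [0,0,0],"linear": [-29,40,0],"gripper": 15},{"rot": [0,0,0],"linear": [0,0,0],"gripper": 15},{"rot": [0,0,0],"linear": [0,0,0],"gripper": 15}])

```text
time: 8.18
eef_pos: [0.4644, 0.2496, 0.0487]
orientation: [-3.141, -0.0, 2.115]
ft_force: [-1.2, 0.7, -0.4]
grip_width: 0.027
```

```bash
python3 d.py .4662 .2508 .014
python3 - <<'E'
from h import *
p,_=snap('side','s4')
cv2.imwrite('pics/v4.png',cv2.resize(p[220:340,190:310],(560,560),interpolation=cv2.INTER_CUBIC)[:,:,::-1])
E
```

```text
eef [0.4644 0.2496 0.0487] yaw 2.115 j [ 0.4   0.11  1.86  0.    1.17 -0.15] w 0.027 F [-1.2  0.7 -0.4] t 8.175
tool mm [ 0.1  2.2 34.6]
```

View pics/v4.png

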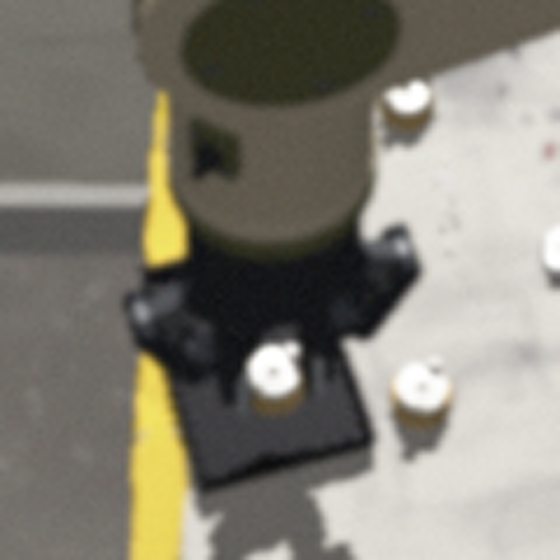

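Cap D is held level over the tray's left part at (273,378).

>>> send_rows(deltas=[{"rot": [0,0,0],"linear": [0,2,17],"gripper": 15},{"rot": [0,0,0],"linear": [0,0,12],"gripper": 15},{"rot": [0,0,0],"linear": [0,0,5],"gripper": 15},{"rot": [0,0,0],"linear": [0,0,0],"gripper": 15},{"rot": [0,0,0],"linear": [0,0,0],"gripper": 46},{"rot": [0,0,0],"linear": [0,0,0],"gripper": 46},{"rot": [0,0,0],"linear": [0,0,0],"gripper": 46}])

```text
time: 9.1
eef_pos: [0.4667, 0.2508, 0.015]
orientation: [3.141, 0.0, 2.116]
ft_force: [-0.1, 0.1, 0.0]
grip_width: 0.0462
```

```bash
python3 d.py .402 .217 .08
```

```text
eef [0.4667 0.2508 0.015 ] yaw 2.116 j [ 0.4   0.16  1.87 -0.    1.11 -0.15] w 0.0462 F [-0.1  0.1  0. ] t 9.1
tool mm [  4.7 -72.8 -65.1]
```

>>> send_rows(deltas=[{"rot": [0,0,0],"linear": [0,0,-35],"gripper": 46},{"rot": [0,0,0],"linear": [0,0,-30],"gripper": 46},{"rot": [0,0,0],"linear": [2.4,-36.4,0],"gripper": 50},{"rot": [0,0,0],"linear": [2.3,-36.4,0],"gripper": 50},{"rot": [0,0,0.175],"linear": [0,0,0],"gripper": 50},{"rot": [0,0,0.175],"linear": [0,0,0],"gripper": 50},{"rot": [0,0,0.175],"linear": [0,0,0],"gripper": 50},{"rot": [0,0,0.175],"linear": [0,0,0],"gripper": 50}])

```text
time: 10.1
eef_pos: [0.402, 0.217, 0.08]
orientation: [3.141, -0.0, 1.41]
ft_force: [0.2, -0.3, 0.1]
grip_width: 0.0499
```

>>> send_rows(deltas=[{"rot": [0,0,0.175],"linear": [0,0,0],"gripper": 50},{"rot": [0,0,0.175],"linear": [0,0,0],"gripper": 50},{"rot": [0,0,0.175],"linear": [0,0,0],"gripper": 50},{"rot": [0,0,0.175],"linear": [0,0,0],"gripper": 50},{"rot": [0,0,0.17],"linear": [0,0,0],"gripper": 50},{"rot": [0,0,0],"linear": [0,0,0],"gripper": 50}])

```text
time: 10.85
eef_pos: [0.4019, 0.217, 0.0799]
orientation: [3.142, -0.0, 0.547]
ft_force: [-0.1, -0.3, -1.5]
grip_width: 0.0499
```

```bash
python3 d.py .402 .217 .004;python3 - <<'E'
from h import *
p,_=snap('side','s5')
cv2.imwrite('pics/v5.png',cv2.resize(p[220:340,190:310],(560,560),interpolation=cv2.INTER_CUBIC)[:,:,::-1])
E
```

```text
eef [0.4019 0.217  0.0799] yaw 0.547 j [ 0.38 -0.13  2.04 -0.    1.24  1.41] w 0.0499 F [-0.1 -0.3 -1.5] t 10.85
tool mm [ 0.   0.  75.9]
```

View pics/v5.png

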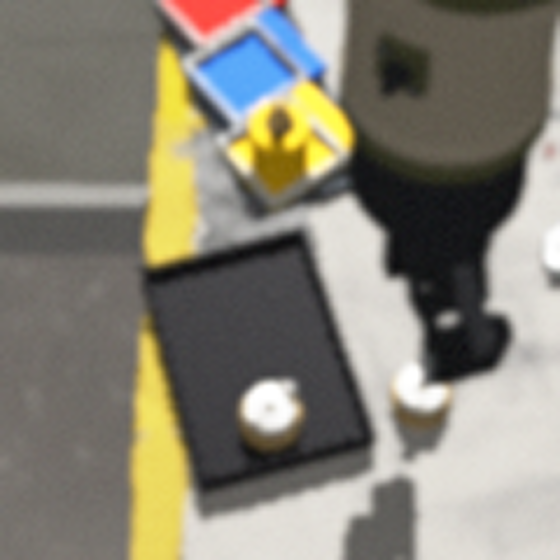

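Cap D lies flat in the tray at (270,412); cap C is unmoved at (420,395).

>>> send_rows(deltas=[{"rot": [0,0,0],"linear": [0,0,35],"gripper": 50},{"rot": [0,0,0],"linear": [0,0,28],"gripper": 50},{"rot": [0,0,0],"linear": [0,0,12],"gripper": 50},{"rot": [0,0,0],"linear": [0,0,0],"gripper": 50},{"rot": [0,0,0],"linear": [0,0,0],"gripper": 15},{"rot": [0,0,0],"linear": [0,0,0],"gripper": 15},{"rot": [0,0,0],"linear": [0,0,0],"gripper": 15},{"rot": [0,0,0],"linear": [0,0,0],"gripper": 15}])

```text
time: 11.9
eef_pos: [0.403, 0.2175, 0.0063]
orientation: [3.141, -0.002, 0.546]
ft_force: [-1.5, -1.5, 6.8]
grip_width: 0.027
```

>>> send_rows(deltas=[{"rot": [0,0,0],"linear": [0,0,-25],"gripper": 15},{"rot": [0,0,0],"linear": [0,0,-25],"gripper": 15},{"rot": [0,0,-0.175],"linear": [0,0,0],"gripper": 15},{"rot": [0,0,-0.175],"linear": [0,0,0],"gripper": 15},{"rot": [0,0,-0.175],"linear": [0,0,0],"gripper": 15},{"rot": [0,0,-0.175],"linear": [0,0,0],"gripper": 15},{"rot": [0,0,-0.175],"linear": [0,0,0],"gripper": 15},{"rot": [0,0,-0.175],"linear": [0,0,0],"gripper": 15}])

```text
time: 12.9
eef_pos: [0.4023, 0.2172, 0.0554]
orientation: [3.141, -0.0, 1.602]
ft_force: [-0.0, 0.2, -1.6]
grip_width: 0.0265
```

>>> send_rows(deltas=[{"rot": [0,0,-0.175],"linear": [0,0,0],"gripper": 15},{"rot": [0,0,-0.175],"linear": [0,0,0],"gripper": 15},{"rot": [0,0,-0.17],"linear": [0,0,0],"gripper": 15},{"rot": [0,0,0],"linear": [0,0,0],"gripper": 15}])

```text
time: 13.4
eef_pos: [0.4022, 0.2172, 0.0553]
orientation: [3.141, 0.0, 2.115]
ft_force: [-0.2, 0.7, -0.1]
grip_width: 0.0269
```

```bash
python3 d.py .4865 .2175 .014
```

```text
eef [0.4022 0.2172 0.0553] yaw 2.115 j [ 0.38 -0.1   2.05  0.    1.18 -0.16] w 0.0269 F [-0.2  0.7 -0.1] t 13.4
tool mm [-43.3  72.2  41.4]
```

>>> send_rows(deltas=[{"rot": [0,0,0],"linear": [-21.6,36,0],"gripper": 15},{"rot": [0,0,0],"linear": [-21.6,36,0],"gripper": 15},{"rot": [0,0,0],"linear": [0,0,20],"gripper": 15},{"rot": [0,0,0],"linear": [0,0,15],"gripper": 15},{"rot": [0,0,0],"linear": [0,0,5],"gripper": 15},{"rot": [0,0,0],"linear": [0,0,0],"gripper": 15}])

```text
time: 14.15
eef_pos: [0.4852, 0.2174, 0.0148]
orientation: [-3.141, -0.0, 2.115]
ft_force: [0.4, 0.2, -0.1]
grip_width: 0.0264
```

>>> send_rows(deltas=[{"rot": [0,0,0],"linear": [0,0,0],"gripper": 46},{"rot": [0,0,0],"linear": [0,0,0],"gripper": 46},{"rot": [0,0,0],"linear": [0,0,0],"gripper": 46},{"rot": [0,0,0],"linear": [0,0,-35],"gripper": 46},{"rot": [0,0,0],"linear": [0,0,-40],"gripper": 46},{"rot": [0,0,0],"linear": [0,0,-10],"gripper": 46}])

```text
time: 14.9
eef_pos: [0.4879, 0.2181, 0.1031]
orientation: [3.136, 0.001, 2.116]
ft_force: [0.4, 0.5, -0.1]
grip_width: 0.0458
```

```bash
python3 d.py .4485 .0505 .09
```

```text
eef [0.4879 0.2181 0.1031] yaw 2.116 j [ 0.32  0.05  1.82 -0.    1.27 -0.22] w 0.0458 F [ 0.4  0.5 -0.1] t 14.9
tool mm [-122.9 -120.6   12.7]
```

>>> send_rows(deltas=[{"rot": [0,0,0],"linear": [-41,-40,0],"gripper": 46},{"rot": [0,0,0],"linear": [-41,-40,0],"gripper": 46},{"rot": [0,0,0],"linear": [-41,-40.5,0],"gripper": 46},{"rot": [0,0,0.166],"linear": [0,0,0],"gripper": 46},{"rot": [0,0,0.166],"linear": [0,0,0],"gripper": 46},{"rot": [0,0,0.166],"linear": [0,0,0],"gripper": 46},{"rot": [0,0,0.166],"linear": [0,0,0],"gripper": 46},{"rot": [0,0,0.166],"linear": [0,0,0],"gripper": 46}])

```text
time: 15.9
eef_pos: [0.446, 0.0497, 0.0989]
orientation: [-3.14, 0.0, 1.28]
ft_force: [0.0, 0.4, -0.4]
grip_width: 0.0464
```

>>> send_rows(deltas=[{"rot": [0,0,0.166],"linear": [0,0,10],"gripper": 46},{"rot": [0,0,0],"linear": [0,0,0],"gripper": 46},{"rot": [0,0,0],"linear": [0,0,0],"gripper": 46}])

```text
time: 16.27
eef_pos: [0.4463, 0.0498, 0.0896]
orientation: [-3.141, 0.0, 1.123]
ft_force: [-0.7, -0.7, -0.2]
grip_width: 0.046
```

```bash
python3 d.py .4485 .0505 .005;python3 - <<'E'
from m import *
p,_=snap('side','s6'); comps('side','s6')
cv2.imwrite('pics/v6.png',cv2.resize(p[160:340,190:340],(500,600),interpolation=cv2.INTER_CUBIC)[:,:,::-1])
E
```

```text
eef [0.4463 0.0498 0.0896] yaw 1.123 j [-0.   -0.17  2.05 -0.    1.26  0.44] w 0.046 F [-0.7 -0.7 -0.2] t 16.275
tool mm [ 1.6  1.7 84.6]
side [172 118  43  15 521] xy mean [ 0.7913 -0.2829  0.0333] min [ 0.729 -0.3    0.006] max [ 0.85  -0.264  0.06 ] rgb [123 120 112]
side [243 125   5   6  13] xy mean [ 0.6272 -0.2877  0.0546] min [ 0.618 -0.296  0.048] max [ 0.634 -0.281  0.058] rgb [107 107 105]
side [228 130  35  31 423] xy mean [ 0.6124 -0.2297  0.0328] min [ 0.575 -0.3    0.006] max [ 0.659 -0.196  0.06 ] rgb [105 104 104]
side [300 170  47  42 606] xy mean [ 0.3626 -0.1021  0.0331] min [ 0.3   -0.179  0.006] max [ 0.434 -0.069  0.06 ] rgb [90 72 51]
side [238 171  23  27 431] xy mean [ 0.562  -0.0885  0.0406] min [ 0.535 -0.129  0.006] max [ 0.592 -0.067  0.059] rgb [173  93  86]
side [259 203   6   6  23] xy mean [ 0.5118 -0.0464  0.016 ] min [ 0.504 -0.051  0.008] max [ 0.52  -0.043  0.026] rgb [37 56 96]
side [ 221  207   47   59 1323] xy mean [0.5293 0.0593 0.0147] min [ 0.462 -0.03   0.006] max [0.608 0.137 0.059] rgb [181 157 139]
side [273 217  11  13  95] xy mean [ 0.4562 -0.0013  0.0156] min [ 0.443 -0.017  0.006] max [0.47  0.011 0.024] rgb [209 204 195]
side [306 220  22  59 302] xy mean [0.3455 0.0507 0.0088] min [ 0.333 -0.044  0.006] max [0.358 0.131 0.014] rgb [249 249 248]
side [331 232   8  20  96] xy mean [0.3069 0.015  0.0186] min [ 0.3   -0.01   0.006] max [0.318 0.044 0.025] rgb [90 88 87]
side [271 235  12  12 103] xy mean [0.4468 0.054  0.0157] min [0.434 0.039 0.006] max [0.462 0.066 0.026] rgb [211 207 200]
side [ 219  268   51   57 1697] xy mean [0.4828 0.2209 0.012 ] min [0.417 0.143 0.006] max [0.554 0.293 0.036] rgb [79 76 74]
side [317 280  13  21 123] xy mean [0.31   0.1592 0.0125] min [0.3   0.129 0.006] max [0.324 0.183 0.018] rgb [84 82 79]
```

View pics/v6.png

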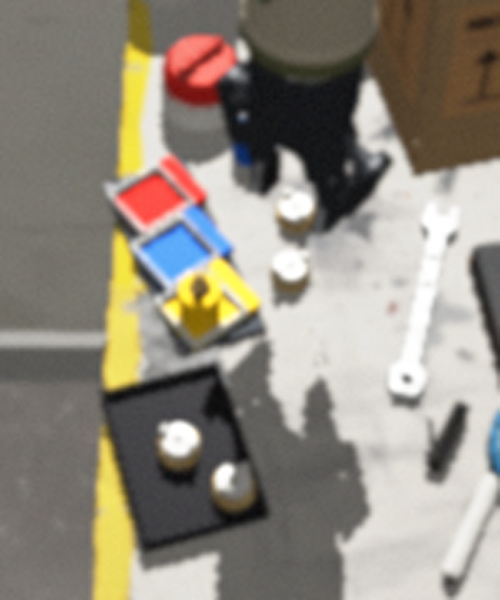

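Cap D has shifted in the tray, now at (232,487), and C is at (180,447); B (290,268) is unmoved. Computing where the tray caps are.

```bash
cat > tr.py <<'E'
from m import *
def trcaps(n,f):
    p,d=load(f); C=cloud(n,d); t=np.array([.4865,.2175]); ex=np.array([.854,.52]); ey=np.array([-.52,.854])
    m=(d>0)&(C[...,2]>.019)&(C[...,2]<.045)&(np.hypot(C[...,0]-t[0],C[...,1]-t[1])<.085)&(p.min(-1)>110)
    k,L,S,c=cv2.connectedComponentsWithStats(m.astype('uint8'))
    for i in range(1,k):
        if S[i,4]<10: continue
        q=C[L==i]; w=q[:,:2].mean(0); print(n,f,c[i].round(1),S[i,4],'xyz',q.mean(0).round(4),'zmax',q[:,2].max().round(3),'tray xy',((w-t)@ex).round(4),((w-t)@ey).round(4))
E
python3 - <<'E'
from tr import *
snap('top','t6')
for n,f in(('side','s6'),('top','t6'),('side','s5')): trcaps(n,f)
E
```

```text
side s6 [242.6 291.6] 98 xyz [0.4874 0.2182 0.0259] zmax 0.036 tray xy 0.0011 0.0001
side s6 [258.5 303.7] 69 xyz [0.4446 0.2381 0.0263] zmax 0.034 tray xy -0.0251 0.0394
top t6 [195.7 196.5] 66 xyz [0.4884 0.2144 0.0268] zmax 0.036 tray xy 0.0 -0.0036
top t6 [188.6 212.1] 45 xyz [0.4461 0.235  0.027 ] zmax 0.035 tray xy -0.0255 0.036
side s5 [247.2 307. ] 102 xyz [0.4669 0.2522 0.0259] zmax 0.034 tray xy 0.0013 0.0399
```

D is still flat in the tray, 45 mm from the middle, so it can stay. Go on with B.

>>> send_rows(deltas=[{"rot": [0,0,0],"linear": [1.6,1,35],"gripper": 46},{"rot": [0,0,0],"linear": [0,0,35],"gripper": 46},{"rot": [0,0,0],"linear": [0,0,13.5],"gripper": 46},{"rot": [0,0,0],"linear": [0,0,0],"gripper": 46},{"rot": [0,0,0],"linear": [0,0,0],"gripper": 15},{"rot": [0,0,0],"linear": [0,0,0],"gripper": 15},{"rot": [0,0,0],"linear": [0,0,0],"gripper": 15},{"rot": [0,0,0],"linear": [0,0,0],"gripper": 15}])

```text
time: 17.38
eef_pos: [0.4496, 0.0508, 0.0079]
orientation: [3.139, -0.001, 1.12]
ft_force: [-2.1, 0.9, 7.3]
grip_width: 0.0252
```

>>> send_rows(deltas=[{"rot": [0,0,0],"linear": [0,0,-40],"gripper": 15},{"rot": [0,0,0],"linear": [0,0,-50],"gripper": 15},{"rot": [0,0,-0.166],"linear": [0,0,0],"gripper": 15},{"rot": [0,0,-0.166],"linear": [0,0,0],"gripper": 15},{"rot": [0,0,-0.166],"linear": [0,0,0],"gripper": 15},{"rot": [0,0,-0.166],"linear": [0,0,0],"gripper": 15},{"rot": [0,0,-0.166],"linear": [0,0,0],"gripper": 15},{"rot": [0,0,-0.166],"linear": [0,0,0],"gripper": 15}])

```text
time: 18.38
eef_pos: [0.4485, 0.0508, 0.0969]
orientation: [3.141, 0.001, 2.121]
ft_force: [0.9, 0.0, -0.4]
grip_width: 0.0252
```

```bash
python3 d.py .5070 .1839 .095
```

```text
eef [0.4485 0.0508 0.0969] yaw 2.121 j [-0.   -0.17  2.04 -0.    1.27 -0.55] w 0.0252 F [ 0.9  0.  -0.4] t 18.375
tool mm [ 82.8 119.5   2. ]
```

>>> send_rows(deltas=[{"rot": [0,0,0],"linear": [28,40,0],"gripper": 15},{"rot": [0,0,0],"linear": [28,40,0],"gripper": 15},{"rot": [0,0,0],"linear": [27,39.5,0],"gripper": 15},{"rot": [0,0,0],"linear": [0,0,35],"gripper": 15},{"rot": [0,0,0],"linear": [0,0,10],"gripper": 15},{"rot": [0,0,0],"linear": [0,0,0],"gripper": 15},{"rot": [0,0,0],"linear": [0,0,0],"gripper": 15}])

```text
time: 19.25
eef_pos: [0.5081, 0.1834, 0.0526]
orientation: [3.14, 0.001, 2.115]
ft_force: [-1.1, 0.7, 1.7]
grip_width: 0.0249
```

```bash
python3 d.py .507 .1839 .0165;python3 - <<'E'
from h import *
p,_=snap('side','s7')
cv2.imwrite('pics/v7.png',cv2.resize(p[220:340,190:310],(500,500),interpolation=cv2.INTER_CUBIC)[:,:,::-1])
E
```

```text
eef [0.5081 0.1834 0.0526] yaw 2.115 j [ 0.25  0.13  1.83 -0.    1.18 -0.29] w 0.0249 F [-1.1  0.7  1.7] t 19.25
tool mm [ 1.  -0.7 36.1]
```

View pics/v7.png

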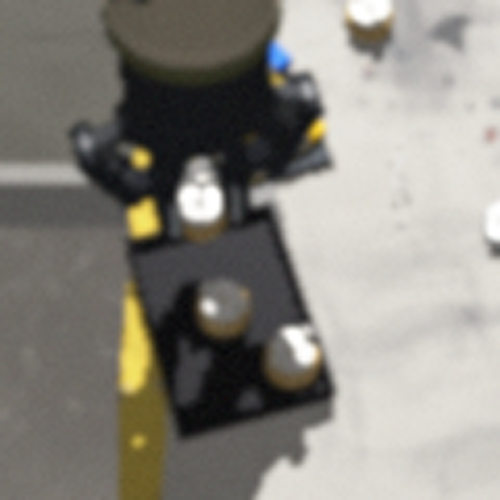

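Cap B is held level at (200,200) over the tray's free end; lower and release.

>>> send_rows(deltas=[{"rot": [0,0,0],"linear": [1,0,18],"gripper": 15},{"rot": [0,0,0],"linear": [0,0,12],"gripper": 15},{"rot": [0,0,0],"linear": [0,0,5],"gripper": 15},{"rot": [0,0,0],"linear": [0,0,0],"gripper": 15},{"rot": [0,0,0],"linear": [0,0,0],"gripper": 46},{"rot": [0,0,0],"linear": [0,0,0],"gripper": 46},{"rot": [0,0,0],"linear": [0,0,0],"gripper": 46}])

```text
time: 20.18
eef_pos: [0.5068, 0.1845, 0.0161]
orientation: [-3.141, -0.0, 2.116]
ft_force: [-0.1, 0.6, 0.5]
grip_width: 0.0462
```

>>> send_rows(deltas=[{"rot": [0,0,0],"linear": [0,0,-30],"gripper": 46},{"rot": [0,0,0],"linear": [0,0,-50],"gripper": 46},{"rot": [0,0,-0.1],"linear": [0,0,-15],"gripper": 58},{"rot": [0,0,0],"linear": [0,0,0],"gripper": 58}])

```text
time: 20.68
eef_pos: [0.5081, 0.1849, 0.113]
orientation: [3.138, 0.001, 2.215]
ft_force: [0.7, 0.5, 0.5]
grip_width: 0.0583
```

```bash
python3 d.py .507 -.061 .11
python3 - <<'E'
from tr import *
snap('side','s8'); trcaps('side','s8'); comps('side','s8')
E
```

```text
eef [0.5081 0.1849 0.113 ] yaw 2.215 j [ 0.25  0.06  1.79 -0.    1.29 -0.39] w 0.0583 F [0.7 0.5 0.5] t 20.675
tool mm [-195.9 -148.7    2.8]
side s8 [238.3 277.2] 93 xyz [0.5077 0.1849 0.0259] zmax 0.034 tray xy 0.0012 -0.0389
side s8 [242.8 291.4] 92 xyz [0.4872 0.2179 0.0262] zmax 0.035 tray xy 0.0008 0.0
side s8 [259.7 303.5] 100 xyz [0.4422 0.2367 0.0258] zmax 0.033 tray xy -0.0278 0.0394
side [172 118  33  15 409] xy mean [ 0.8042 -0.2794  0.0339] min [ 0.755 -0.296  0.006] max [ 0.85  -0.261  0.06 ] rgb [120 117 109]
side [298 172  49  41 621] xy mean [ 0.3632 -0.103   0.0325] min [ 0.3   -0.191  0.006] max [ 0.442 -0.069  0.06 ] rgb [87 70 50]
side [257 180   5  15  69] xy mean [ 0.5317 -0.0946  0.0318] min [ 0.527 -0.111  0.008] max [ 0.538 -0.082  0.051] rgb [136  87  82]
side [259 193  12  16 152] xy mean [ 0.5055 -0.0543  0.0258] min [ 0.491 -0.076  0.006] max [ 0.522 -0.043  0.054] rgb [ 71  96 146]
side [273 217  11  12  97] xy mean [ 0.4562 -0.0013  0.0156] min [ 0.442 -0.017  0.007] max [0.47  0.011 0.026] rgb [206 201 192]
side [306 220  22  59 309] xy mean [0.3452 0.0524 0.0089] min [ 0.332 -0.045  0.006] max [0.358 0.132 0.014] rgb [247 247 246]
side [252 229   5   6  16] xy mean [0.5084 0.0421 0.0146] min [0.505 0.031 0.012] max [0.513 0.049 0.018] rgb [ 91 133 203]
side [331 232   8  20  95] xy mean [0.307  0.0147 0.0186] min [ 0.3   -0.008  0.006] max [0.318 0.044 0.026] rgb [86 85 84]
side [235 240  33  26 401] xy mean [0.5019 0.105  0.0158] min [0.463 0.066 0.006] max [0.546 0.139 0.051] rgb [181 168 100]
side [ 219  268   51   58 1740] xy mean [0.4838 0.2212 0.013 ] min [0.417 0.146 0.006] max [0.554 0.293 0.035] rgb [94 91 88]
side [317 280  13  21 122] xy mean [0.3099 0.1588 0.0125] min [0.3   0.129 0.006] max [0.324 0.183 0.018] rgb [81 79 77]
```

All three caps lie on the tray floor (0, 39, 48 mm from the middle). Now the blue nozzle.

>>> send_rows(deltas=[{"rot": [0,0,0],"linear": [-39,-30,0],"gripper": 58},{"rot": [0,0,0],"linear": [-39,-30,0],"gripper": 58},{"rot": [0,0,0],"linear": [-39,-30,0],"gripper": 58},{"rot": [0,0,0],"linear": [-39,-29.5,0],"gripper": 58},{"rot": [0,0,0],"linear": [-39,-29,20],"gripper": 58},{"rot": [0,0,0],"linear": [0,0,0],"gripper": 58},{"rot": [0,0,0],"linear": [0,0,0],"gripper": 58}])

```text
time: 21.6
eef_pos: [0.5043, -0.0603, 0.0898]
orientation: [-3.14, -0.002, 2.214]
ft_force: [-0.0, 1.0, -0.0]
grip_width: 0.058
```

```bash
python3 d.py .507 -.061 .0155
python3 - <<'E'
from h import *
p,_=snap('side','s9')
cv2.imwrite('pics/v9.png',cv2.resize(p[100:280,190:370],(560,560),interpolation=cv2.INTER_CUBIC)[:,:,::-1])
E
```

```text
eef [ 0.5043 -0.0603  0.0898] yaw 2.214 j [-0.22  0.    1.89  0.    1.25 -0.86] w 0.058 F [-0.  1. -0.] t 21.6
tool mm [-2.4  1.8 74.3]
```

View pics/v9.png

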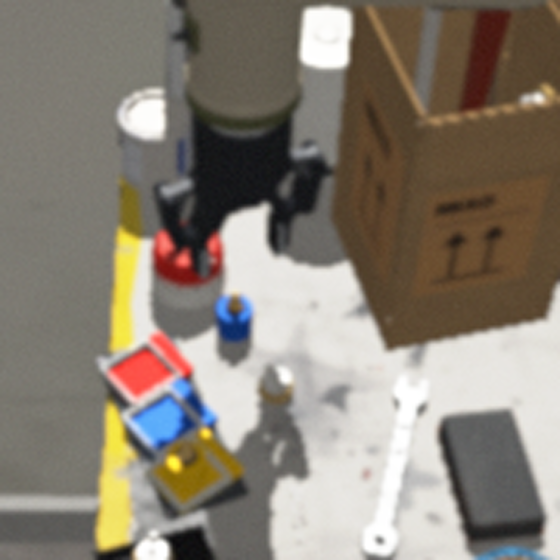

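Blue nozzle at (233,320) is lined up under the fingers (midpoint ≈(240,250)), clear of dial and carton.

>>> send_rows(deltas=[{"rot": [0,0,0],"linear": [-1.5,1,35],"gripper": 58},{"rot": [0,0,0],"linear": [0,0,28],"gripper": 58},{"rot": [0,0,0],"linear": [0,0,10],"gripper": 58},{"rot": [0,0,0],"linear": [0,0,0],"gripper": 58},{"rot": [0,0,0],"linear": [0,0,0],"gripper": 20},{"rot": [0,0,0],"linear": [0,0,0],"gripper": 20},{"rot": [0,0,0],"linear": [0,0,0],"gripper": 20},{"rot": [0,0,0],"linear": [0,0,0],"gripper": 20}], squeeze=40)

```text
time: 22.65
eef_pos: [0.5084, -0.0613, 0.0201]
orientation: [3.14, 0.002, 2.216]
ft_force: [-1.1, 1.1, 6.1]
grip_width: 0.0301
```

>>> send_rows(deltas=[{"rot": [0,0,0],"linear": [0,0,-30],"gripper": 20},{"rot": [0,0,0],"linear": [0,0,-35],"gripper": 20},{"rot": [0,0,0],"linear": [0,0,0],"gripper": 20}])

```text
time: 23.02
eef_pos: [0.5102, -0.0619, 0.0875]
orientation: [3.137, 0.006, 2.216]
ft_force: [0.3, 0.1, -0.2]
grip_width: 0.03
```

```bash
python3 d.py .5365 .0565 .08
```

```text
eef [ 0.5102 -0.0619  0.0875] yaw 2.216 j [-0.22  0.01  1.89  0.    1.24 -0.87] w 0.03 F [ 0.3  0.1 -0.2] t 23.025
tool mm [78.8 92.2  7.5]
```

>>> send_rows(deltas=[{"rot": [0,0,0],"linear": [26,31,0],"gripper": 20},{"rot": [0,0,0],"linear": [26,31,0],"gripper": 20},{"rot": [0,0,0],"linear": [26.5,30,0],"gripper": 20},{"rot": [0,0,0],"linear": [0,0,25],"gripper": 20},{"rot": [0,0,0],"linear": [0,0,10],"gripper": 20},{"rot": [0,0,0],"linear": [0,0,0],"gripper": 20},{"rot": [0,0,0],"linear": [0,0,0],"gripper": 20}])

```text
time: 23.9
eef_pos: [0.5338, 0.0564, 0.0489]
orientation: [3.141, 0.0, 2.215]
ft_force: [-0.3, -0.3, -0.7]
grip_width: 0.0296
```

```bash
python3 d.py .5365 .0565 .0295
```

```text
eef [0.5338 0.0564 0.0489] yaw 2.215 j [ 0.01  0.13  1.84 -0.    1.17 -0.63] w 0.0296 F [-0.3 -0.3 -0.7] t 23.9
tool mm [-1.5  2.3 19.4]
```

>>> send_rows(deltas=[{"rot": [0,0,0],"linear": [-1.5,2.3,10],"gripper": 20},{"rot": [0,0,0],"linear": [0,0,10],"gripper": 20},{"rot": [0,0,0],"linear": [0,0,0],"gripper": 20},{"rot": [0,0,0],"linear": [0,0,0],"gripper": 20}])

```text
time: 24.4
eef_pos: [0.5358, 0.057, 0.0278]
orientation: [-3.141, -0.0, 2.216]
ft_force: [0.4, 0.1, -1.4]
grip_width: 0.0296
```

```bash
python3 d.py .5365 .0565 .0295
python3 - <<'E'
from h import *
p,_=snap('side','s10')
cv2.imwrite('pics/v10.png',cv2.resize(p[180:300,190:310],(560,560),interpolation=cv2.INTER_CUBIC)[:,:,::-1])
E
```

```text
eef [0.5358 0.057  0.0278] yaw 2.216 j [ 0.01  0.17  1.84 -0.    1.14 -0.63] w 0.0296 F [ 0.4  0.1 -1.4] t 24.4
tool mm [-0.8  0.3 -1.7]
```

View pics/v10.png

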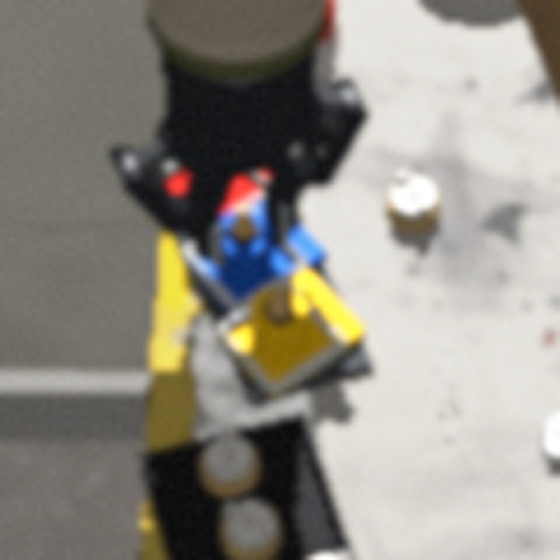

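Blue nozzle is inside the blue bay at (243,255). Release and rise.

>>> send_rows(deltas=[{"rot": [0,0,0],"linear": [0,0,1],"gripper": 20},{"rot": [0,0,0],"linear": [0,0,0],"gripper": 50},{"rot": [0,0,0],"linear": [0,0,0],"gripper": 50},{"rot": [0,0,0],"linear": [0,0,0],"gripper": 50},{"rot": [0,0,0],"linear": [0,0,-25],"gripper": 50},{"rot": [0,0,0],"linear": [0,0,-40],"gripper": 60},{"rot": [0,0,0],"linear": [0,0,-25],"gripper": 85},{"rot": [0,0,0],"linear": [0,0,0],"gripper": 85}])

```text
time: 25.45
eef_pos: [0.5381, 0.0571, 0.1199]
orientation: [3.137, 0.003, 2.216]
ft_force: [-0.2, -0.4, 0.3]
grip_width: 0.0851
```

```bash
python3 d.py .560 -.102 .11
python3 - <<'E'
from tr import *
for n in('top','side'):
    snap(n,n+'11')
for lo,hi in(((20,150,120),(33,255,255)),((100,140,60),(125,255,255))): rect('side','side11',lo,hi,.009)
p,d=load('side11');C=cloud('side',d)
for nm,c in(('yel',(.504,.0995)),('blu',(.5365,.0565))):
    m=(d>0)&(C[...,2]>.03)&(C[...,2]<.065)&(np.hypot(C[...,0]-c[0],C[...,1]-c[1])<.025); q=C[m]; print(nm,m.sum(),q.mean(0).round(4),q.max(0).round(4),q.min(0).round(4))
for n in('top','side'):
    p,d=load(n+'0');C=cloud(n,d); r=(p[...,0]>120)&(p[...,1]<100)&(p[...,2]<100)&(abs(C[...,0]-.56)<.06)&(abs(C[...,1]+.1)<.06)&(C[...,2]>.045)&(C[...,2]<.07)
    q=C[r][:,:2].astype('float32')*1000; print(n,'dial',len(q),cv2.minEnclosingCircle(q),cv2.minAreaRect(q)[:2])
E
```

```text
eef [0.5381 0.0571 0.1199] yaw 2.216 j [ 0.01  0.05  1.78 -0.    1.31 -0.63] w 0.0851 F [-0.2 -0.4  0.3] t 25.45
tool mm [-140.3  -78.2   10. ]
side (20, 150, 120) [225, 199, 7, 13, 68] [228.2 205.4] xy@z 0.009 [ 0.5991 -0.0274]
side (20, 150, 120) [224, 229, 7, 20, 97] [226.4 239.4] xy@z 0.009 [0.5707 0.0793]
side (20, 150, 120) [254, 238, 13, 16, 47] [260.1 244.7] xy@z 0.009 [0.4842 0.0725]
side (20, 150, 120) [240, 242, 21, 19, 204] [249.6 251.2] xy@z 0.009 [0.5045 0.098 ]
side (20, 150, 120) [222, 267, 8, 10, 31] [226.1 272.5] xy@z 0.009 [0.5426 0.1713]
side (100, 140, 60) [233, 223, 26, 21, 214] [244.3 233.3] xy@z 0.009 [0.532  0.0493]
yel 130 [0.5031 0.1073 0.0407] [0.5195 0.1202 0.0608] [0.4887 0.0879 0.0309]
blu 121 [0.5355 0.0628 0.0405] [0.5517 0.0759 0.0618] [0.5212 0.0426 0.0306]
top dial 323 ((561.8836669921875, -105.58638763427734), 30.917438507080078) ((561.122314453125, -106.96863555908203), (56.990169525146484, 56.96352767944336))
side dial 134 ((560.9529418945312, -102.5436782836914), 29.81582260131836) ((558.6987915039062, -97.4703369140625), (57.27767562866211, 45.58576965332031))
```

>>> send_rows(deltas=[{"rot": [0,0,0],"linear": [-47.5,-26,0],"gripper": 85},{"rot": [0,0,0],"linear": [-47.5,-26,0],"gripper": 85},{"rot": [0,0,0],"linear": [-47.5,-26,0],"gripper": 85},{"rot": [0,0,0],"linear": [0,0,25],"gripper": 85},{"rot": [0,0,0],"linear": [0,0,0],"gripper": 85},{"rot": [0,0,0],"linear": [0,0,0],"gripper": 85}])

```text
time: 26.3
eef_pos: [0.5588, -0.103, 0.0916]
orientation: [-3.14, -0.002, 2.216]
ft_force: [0.1, 0.2, 0.2]
grip_width: 0.0851
```

```bash
python3 d.py .561 -.104 .034
python3 - <<'E'
from h import *
p,_=snap('side','s12')
cv2.imwrite('pics/v12.png',cv2.resize(p[100:280,190:340],(500,600),interpolation=cv2.INTER_CUBIC)[:,:,::-1])
E
```

```text
eef [ 0.5588 -0.103   0.0916] yaw 2.216 j [-0.27  0.16  1.72  0.    1.27 -0.92] w 0.0851 F [0.1 0.2 0.2] t 26.3
tool mm [-2.3  1.2 57.6]
```

View pics/v12.png

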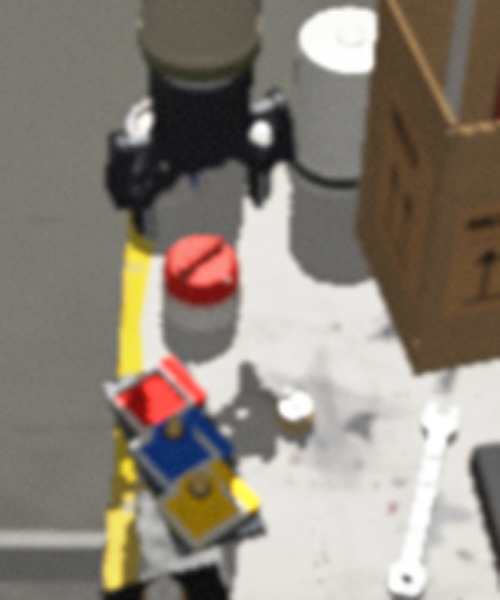

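Both nozzles stand in their bays; the open fingers (midpoint x≈203) are lined up above the dial (202,270).

>>> send_rows(deltas=[{"rot": [0,0,0],"linear": [-2,1,25],"gripper": 85},{"rot": [0,0,0],"linear": [0,0,20],"gripper": 85},{"rot": [0,0,0],"linear": [0,0,12],"gripper": 85},{"rot": [0,0,0],"linear": [0,0,0],"gripper": 85},{"rot": [0,0,0],"linear": [0,0,0],"gripper": 50},{"rot": [0,0,0],"linear": [0,0,0],"gripper": 50},{"rot": [0,0,0],"linear": [0,0,0],"gripper": 50},{"rot": [0,0,0],"linear": [0,0,0],"gripper": 50}], squeeze=30)

```text
time: 27.35
eef_pos: [0.5609, -0.1067, 0.0371]
orientation: [-3.139, 0.002, 2.216]
ft_force: [-10.5, -6.6, 11.6]
grip_width: 0.0565
```

>>> send_rows(deltas=[{"rot": [0,0,0],"linear": [0,-1,0],"gripper": 50},{"rot": [0,0,0.1],"linear": [0,0,0],"gripper": 50},{"rot": [0,0,0.1],"linear": [0,0,0],"gripper": 50},{"rot": [0,0,0.1],"linear": [0,0,0],"gripper": 50},{"rot": [0,0,0.1],"linear": [0,0,0],"gripper": 50}])

```text
time: 27.98
eef_pos: [0.5606, -0.1067, 0.0372]
orientation: [-3.141, 0.002, 1.812]
ft_force: [-8.2, -3.8, 10.7]
grip_width: 0.0566
```

```bash
python3 d.py .561 -.104 .034
python3 - <<'E'
from h import *
p,_=snap('side','s13')
cv2.imwrite('pics/v13.png',cv2.resize(p[130:230,210:300],(540,600),interpolation=cv2.INTER_CUBIC)[:,:,::-1])
E
```

```text
eef [ 0.5606 -0.1067  0.0372] yaw 1.812 j [-0.28  0.23  1.75 -0.    1.16 -0.52] w 0.0566 F [-8.2 -3.8 10.7] t 27.975
tool mm [2.5 1.1 3.2]
```

View pics/v13.png

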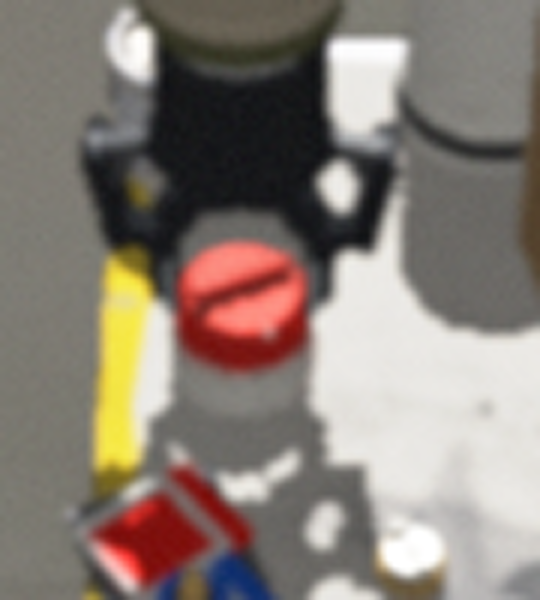

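The bar on the dial, from (200,305) to (290,270), has turned clockwise with the fingers; continue.

>>> send_rows(deltas=[{"rot": [0,0,0.13],"linear": [0,0,0],"gripper": 50},{"rot": [0,0,0.13],"linear": [0,0,0],"gripper": 50},{"rot": [0,0,0.13],"linear": [0,0,0],"gripper": 50},{"rot": [0,0,0.13],"linear": [0,0,0],"gripper": 50},{"rot": [0,0,0.13],"linear": [0,0,0],"gripper": 50},{"rot": [0,0,0.13],"linear": [0,0,0],"gripper": 50},{"rot": [0,0,0.13],"linear": [0,0,0],"gripper": 50},{"rot": [0,0,0.13],"linear": [0,0,0],"gripper": 50}])

```text
time: 29.02
eef_pos: [0.5601, -0.1062, 0.0371]
orientation: [-3.141, 0.002, 0.771]
ft_force: [-10.2, -2.5, 13.5]
grip_width: 0.0565
```

>>> send_rows(deltas=[{"rot": [0,0,0.13],"linear": [0,0,0],"gripper": 50},{"rot": [0,0,0.13],"linear": [0,0,0],"gripper": 50},{"rot": [0,0,0.13],"linear": [0,0,0],"gripper": 50},{"rot": [0,0,0.13],"linear": [0,0,0],"gripper": 50},{"rot": [0,0,0],"linear": [0,0,0],"gripper": 50},{"rot": [0,0,0],"linear": [0,0,0],"gripper": 50},{"rot": [0,0,0],"linear": [0,0,0],"gripper": 50}])

```text
time: 29.9
eef_pos: [0.5601, -0.1059, 0.0371]
orientation: [3.141, 0.001, 0.255]
ft_force: [-10.2, -1.2, 13.7]
grip_width: 0.0564
```

>>> send_rows(deltas=[{"rot": [0,0,0],"linear": [0,0,0],"gripper": 85},{"rot": [0,0,0],"linear": [0,0,0],"gripper": 85},{"rot": [0,0,0],"linear": [0,0,0],"gripper": 85},{"rot": [0,0,0],"linear": [0,0,0],"gripper": 85},{"rot": [0,0,0],"linear": [0,0,-25],"gripper": 85},{"rot": [0,0,0],"linear": [0,0,-40],"gripper": 85},{"rot": [0,0,0],"linear": [0,0,-40],"gripper": 85},{"rot": [0,0,0],"linear": [0,0,-40],"gripper": 85}])

```text
time: 30.9
eef_pos: [0.5605, -0.1052, 0.1814]
orientation: [-3.142, 0.0, 0.256]
ft_force: [0.7, -0.4, -0.2]
grip_width: 0.085
```

```bash
python3 d.py .4 .1 .25
python3 - <<'E'
from tr import *
p,_=snap('side','s14'); trcaps('side','s14'); snap('side','s14b'); comps('side','s14')
cv2.imwrite('pics/v14.png',cv2.resize(p[130:340,190:340],(500,600),interpolation=cv2.INTER_CUBIC)[:,:,::-1])
E
```

```text
eef [ 0.5605 -0.1052  0.1814] yaw 0.256 j [-0.28  0.08  1.63 -0.    1.43  1.04] w 0.085 F [ 0.7 -0.4 -0.2] t 30.9
tool mm [-103.4 -239.2  -68.5]
side s14 [236.6 277.6] 13 xyz [0.5109 0.1874 0.0266] zmax 0.03 tray xy 0.0052 -0.0384
side s14 [240.9 277.4] 11 xyz [0.5015 0.1839 0.026 ] zmax 0.028 tray xy -0.0046 -0.0365
side s14 [243.2 292.1] 29 xyz [0.4857 0.2192 0.0259] zmax 0.029 tray xy 0.0003 0.0019
side s14 [261.2 302.6] 44 xyz [0.4395 0.2337 0.0258] zmax 0.032 tray xy -0.0317 0.0383
side [172 118  44  15 529] xy mean [ 0.7914 -0.2829  0.0333] min [ 0.726 -0.3    0.006] max [ 0.85  -0.263  0.06 ] rgb [120 117 109]
side [254 128  10  17 118] xy mean [ 0.5844 -0.2865  0.0339] min [ 0.573 -0.3    0.006] max [ 0.597 -0.275  0.06 ] rgb [107 107 108]
side [276 135  71  77 998] xy mean [ 0.4097 -0.1598  0.0332] min [ 0.3   -0.298  0.006] max [ 0.532 -0.068  0.06 ] rgb [94 82 67]
side [228 141  23  20 240] xy mean [ 0.6256 -0.2054  0.0322] min [ 0.596 -0.236  0.006] max [ 0.659 -0.196  0.06 ] rgb [105 103 101]
side [238 171  24  27 528] xy mean [ 0.5569 -0.0896  0.04  ] min [ 0.527 -0.131  0.006] max [ 0.592 -0.068  0.06 ] rgb [172  92  85]
side [ 222  207   46   60 1321] xy mean [0.5283 0.0623 0.018 ] min [ 0.463 -0.028  0.006] max [0.601 0.142 0.06 ] rgb [146 116 102]
side [273 217  11  12  96] xy mean [ 0.4563 -0.0013  0.0151] min [ 0.443 -0.017  0.006] max [0.471 0.011 0.027] rgb [205 200 191]
side [306 220  22  59 312] xy mean [0.345  0.0518 0.0087] min [ 0.332 -0.043  0.006] max [0.358 0.133 0.014] rgb [247 247 247]
side [331 232   8  20  98] xy mean [0.3071 0.0153 0.0188] min [ 0.3   -0.009  0.006] max [0.318 0.045 0.027] rgb [87 86 85]
side [ 219  268   51   57 1740] xy mean [0.4835 0.221  0.0129] min [0.418 0.14  0.006] max [0.554 0.293 0.034] rgb [48 46 42]
side [318 280  12  21 124] xy mean [0.31   0.159  0.0124] min [0.3   0.13  0.006] max [0.324 0.183 0.019] rgb [82 80 77]
```

View pics/v14.png

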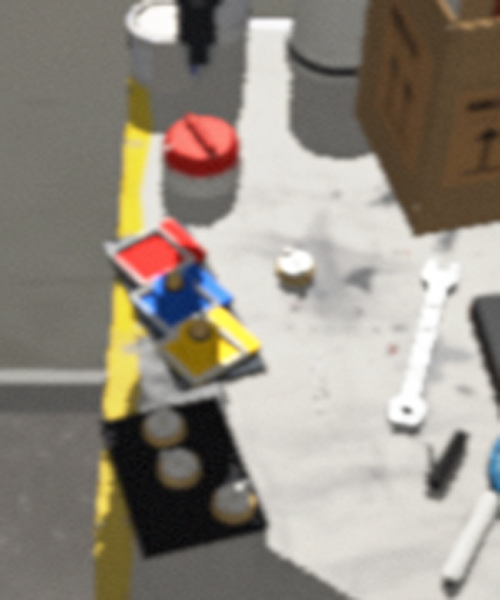

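Nozzles upright in their bays, three caps in the tray, the fourth at (295,265) on the bench. Last check: the dial bar's angle before and after.

Run:
```python
from m import *
for f in('side0','s13','s14'):
    p,d=load(f); P=p[165:200,232:268].astype(int); b=P[...,0]
    red=(P[...,0]>P[...,1]*1.6); top=red.copy()
    m=red&(b<170)&(b>40); ys,xs=np.nonzero(m)
    W=np.array([ray('side',x+232,y+165,.056)[:2] for x,y in zip(xs,ys)]); k=np.hypot(W[:,0]-.561,W[:,1]+.104)<.024; W=W[k]
    w,v=np.linalg.eigh(np.cov(W.T)); print(f,k.sum(),'bar angle',np.arctan2(*v[::-1,1])%np.pi,w)
```

```text
side0 34 bar angle 1.3337870353136956 [4.39587336e-05 2.23030576e-04]
s13 37 bar angle 0.7064658847547527 [5.96953137e-06 1.60268492e-04]
s14 11 bar angle 2.02211324338239 [2.10590143e-05 1.91976167e-04]
```

```bash
python3 -c "
from h import *
print(robot.sign_off())"
```

```text
the job is handed in; nothing more can be done
None
```

The job is done and handed in at about 31 s on the robot's clock; the hand-in reports no verdict.

**Nozzles:** only a yellow and a blue one were on the bench; I saw no red one. The last picture shows both upright in their own bays. The last position check put them within a few mm of the bay middles.

**Caps:** three lie flat in the tray, about 0, 39 and 48–50 mm from its middle (limit 54 mm). The third was put down on the centre line but shifted about 30 mm sideways inside the tray. I took this for the announced knock, found it still flat and within the limit, and left it there. The fourth cap never moved from its place on the bench, about 220 mm from the tray's middle.

**Dial:** after the caps were in, I gripped the dial and turned it about 1.96 rad clockwise. The bar on the dial was seen turning with the fingers.

Two checks did not agree well:
- **Grip width on the dial:** it read 56.5 mm, though the dial is listed as 64 mm across. The dial still turned.
- **Dial angle from the pictures:** the bar gave about 2.4 rad, measured from few pixels. That and the commanded turn are both well over 1.3 rad.

At the end the gripper was open, about 0.18 m above the bench and touching nothing. I never touched the sample tin.

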